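# Open the child-resistant cap of a plunger can

## Robot

A 7-joint arm with a two-finger parallel gripper is mounted at the origin on a cart in front of the work surface, level with it; the furniture and walls round the work are solid. World frame = base frame: x ahead of the robot, y to its left, z up, the work surface at z = 0. Lengths are in m, angles in rad, forces in N, time in s.
With the tool pointing down it reaches from about 0.425 to 0.925 m from the base axis. Payload 6.8 kg.
Tool frame: the origin (TCP) lies on the front face of the gripper's body, between the roots of the fingers; the fingertips stand 73 mm ahead of it and the grasp point (between the pads) lies 54 mm ahead of it (env.nose_length is the distance from the TCP to the fingertips, in m); z points along the fingers, y is the line along which they close (so a half turn about z gives the same grasp; the last joint's range is limited). The gripper opens to 85 mm and grips with 20 to 120 N. Pads are 22 mm wide; open, the fingers measure 114 mm over their backs; the gripper's body (76 mm by 85 mm) begins 54 mm behind the grasp point. The pads swing forward as they close: fully open they stand 13 mm farther back than shut.
Start: joints at [-1.411, 0.477, 0.022, 1.555, -0.011, 1.109, -0.083], TCP at [0.179, 0.651, 0.304] pointing down, gripper open.
Joint ranges: [-2.96, 2.96], [-0.34, 2.1], [-1.41, 1.46], [0.24, 2.44], [-1.37, 4.51], [0.17, 1.92], [-2.96, 2.96]. Speed limits (rad/s): [2.39, 2.39, 3.14, 3.14, 3.14, 3.14, 3.14].

## Interface

Orientations are given as a unit quaternion [w, x, y, z].
In Python, from cell import env, kin, camera, calibration, job gives the robot as it stands. The module is installed in compiled form; this text tells all that it offers. Calls block until the motion is done:
- env.reach(position, orientation): joint-space move of the TCP to a pose.
- env.movel(position, velocity=0.15, rot=None, stop_force=None): straight line of the TCP; rot=None keeps the orientation; velocity is the mean speed in m/s. With stop_force (N) it stops when the force on the tool has changed by that much, and returns True; else False.
- env.goto_joints(angles): joint-space move.
- env.grip(opening, f_grip=None): finger opening in m; f_grip is the grip in N (None keeps the last); returns when the fingers have stopped.
- env.dwell(seconds).
- kin.inverse_kinematics(position, orientation): joint angles nearest the present ones, or None.
- env.get_state(): the state.
- camera(name): name is "scene" or "top"; returns (picture, depth): 384x512x3 uint8, blue, green, red; 384x512 float32, m along the optical axis (not along the pixel's ray), 0 where there is no reading.
- calibration(name): a dict with "fx", "fy", "cx", "cy" (pixels), "rvec" (rotation vector, rad) and "tvec" (3), from world to camera coordinates, as OpenCV has them. Camera axes: x right, y down, z forward; pixel columns grow to the right and rows downward; lengths in m; the calibration is good to about 2 mm. A picture is of the moment at which its call begins. calibration takes no time and is no camera call.
A pose or a line that the arm cannot do raises env.PlanningError and nothing moves.
- job.job_done(): hands the job in; it is judged then, once.
The state is a dict: "time": time; "qpos": joint angles; "joint_velocities": joint speeds; "joint_torque": joint torques, N m; "tcp_pos": TCP position; "orientation": TCP orientation; "force": force on the tool from outside, world axes, zero at the start; "torque": the same for the moment, N m; "opening": finger opening in m; "gripper_force": force on a finger pad.
Only numpy, scipy, OpenCV 4.12 (cv2) and the standard library are available. Lean on these libraries where they do the work, as an engineer would, in place of code of your own. Each camera call takes 0.05 s, during which the arm holds its last target. There are 200 camera calls.

## Task

Open the solvent can: push its child-resistant cap down against the spring and, while it is down, turn it counter-clockwise (seen from above) until it comes free, then lift it off and lower it, mouth down, into the shallow steel dish, and let go. Use no brute force on the can, do not drop the cap into the dish, and leave the gear and the V-block where they are.

Things in the scene. Friction and masses are not known exactly. Their poses are not given: they have to be found in the camera images.
- cap_knob (a point): The grey ribbed plastic cap on the can, 0.12 kg, loose once unlocked: a round grip knob 50 mm in diameter and 28 mm tall on a round skirt 82 mm in diameter and 22 mm tall. This point is on the cap's axis at mid-height of the knob, 14 mm below its top and 36 mm above the skirt's lower rim. z is the cap's axis, up.
- cap_shoulder (a point): Cap axis at the height of the flat shoulder ring (the skirt's upper face, 50 to 82 mm in diameter), 14 mm below cap_knob; fingertips that grip the knob can bear on it to push down. The spring pushes back with about 9 N at the locked height, 15 N pressed 4 mm, 22 N pressed 9 mm, where it bottoms.
- cap: The same cap, origin at cap_rim. Two lugs inside its skirt sit in recesses under the neck's flange with up to 50 degrees of idle play; it turns out of them only while held 4 mm or more down. Then it may be eased up: it rides under a ledge 4 mm below the locked height and cannot be lifted yet.
- cap_rim (a point): Centre of the skirt's lower rim, 36 mm below cap_knob. The ledge has a gap, about 12 degrees wide in cap angle, centred 45 to 98 degrees counter-clockwise of the start (differs each time, invisible). There the eased cap springs up to 5 mm above its locked height and lifts straight off; 20 mm up it is clear. Turned past the gap it is held again: turn back.
- can_neck (a point): Top centre of the can's neck, inside the cap, 98 mm above the granite. The aluminium can is 92 mm in diameter, its foot ring 100 mm, its shoulder 80 mm high; it is screwed down and cannot move. A spring-loaded steel dish in the neck rises up to 15 mm above this point when the cap is off.
- can: The same fixed can; origin at the centre of its underside, z up. Pushing or pulling on the cap with up to 30 N is fine; over 80 N between cap and can counts as brute force. Locked, the cap's rim stands 9 mm above the can's shoulder.
- dish_floor (a point): Centre of the inner floor of the round steel dish, 4 mm above the granite surface; the floor is 106 mm wide, the rim 124 mm wide and 10 mm high. The dish is fixed.
- gear_center (a point): Bystander: steel spur gear lying flat, 52 mm in diameter, 14 mm thick; the point is its centre.
- vblock_center (a point): Bystander: steel V-block, 48 x 45 x 38 mm; the point is its centre.

How it is judged:
At the end, for the whole second after the job is handed in: The cap rests at rest, mouth down and flat (within 0.1 rad) on the floor of the dish, its rim within 4 mm of the floor and its axis within 22 mm of the dish's centre, released (horizontal distance between cap_rim and dish_floor below 0.022 m and z of cap_rim in the frame of dish_floor below 0.004 m and angle between cap_rim's own z axis and vertical below 0.1 rad and linear speed of cap below 0.02 m/s); the robot touches nothing.
It fails at once if brute force: more than 80 N between the cap and the can (contact force between cap and can above 80 N).
It fails at once if the cap is dropped into the dish (falls free, faster than 0.5 m/s, over the dish) (horizontal distance between cap_rim and dish_floor below 0.07 m and contact force between cap and the fingers below 0.3 N and linear speed of cap above 0.5 m/s).
It fails at once if the gear or the V-block is shifted by more than 30 mm (distance of any of gear_center, vblock_center from where it was at the start of the episode above 0.03 m).
It also fails if it takes over 58 s, if anything falls off the work surface, if the arm or the gripper's body presses on something with over 40 N, if the wrist force passes 120 N, or if a joint passes its speed limit or range.

## Working session

There is one attempt and no reset: what is moved stays moved. The work goes in short steps, each a Python script; the robot and the scene stay as the last script left them, time stands still between calls to the robot, and variables do not carry over. Pictures are saved under pics/ and viewed, at most 10 in all, crops included, and the job is handed in when it is done.

```bash
mkdir -p pics; ls; cat > h.py <<'E'
import numpy as np, cv2
from cell import env, kin, camera, calibration, job
def cloud(name,d):
    c=calibration(name); R=cv2.Rodrigues(np.array(c["rvec"],float))[0]; t=np.array(c["tvec"],float).ravel()
    v,u=np.mgrid[:d.shape[0],:d.shape[1]]
    P=np.stack([(u-c["cx"])/c["fx"]*d,(v-c["cy"])/c["fy"]*d,d],-1)
    return (P-t)@R
E
python3 - <<'E'
from h import *
ims=[]
for n in("scene","top"):
    im,d=camera(n); cv2.imwrite(f"pics/{n}0.png",im); np.save(n+"_d.npy",d); 
    c=calibration(n);R=cv2.Rodrigues(np.array(c["rvec"],float))[0];print(n,c["fx"],-R.T@np.array(c["tvec"]).ravel())
s=env.get_state();print(s["time"],s["orientation"],s["force"],s["opening"],env.nose_length)
E
```

```text
pics
scene 374.2785175422118 [ 0.1622405  -0.2221399   0.72481463]
top 432.19845828038984 [0.34303024 0.26298825 0.94482335]
0.1 [-3.56989732e-05  1.33487748e-01  9.91050132e-01 -8.09602362e-04] [-1.02063872  0.03166503  0.09134422] 0.08586147025556819 0.0726
```

View pics/scene0.png

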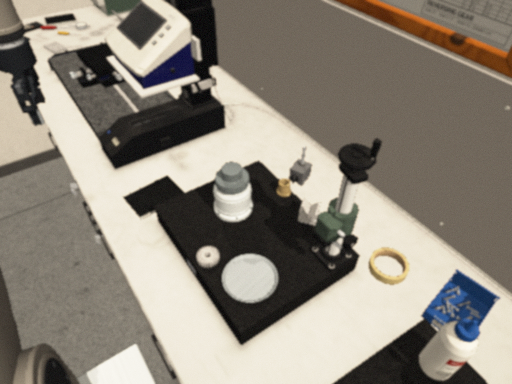

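View pics/top0.png

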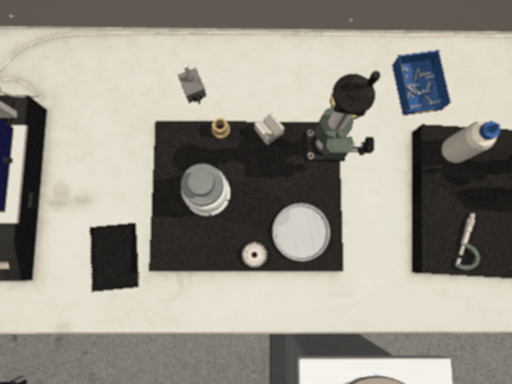

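Scene view: can with cap at about (232,180), dish (250,278), gear (207,257), V-block (308,212) and a tall stand at (345,200). Top view: knob (202,182), dish (301,232), gear (254,255), V-block (269,129), stand (345,115). Next I get the positions from both views' depth.

```bash
python3 - <<'E'
from h import *
from scipy.optimize import least_squares
def circ(p):
    return cv2.minEnclosingCircle(p.astype(np.float32))
W={}
for n in("top","scene"):
    d=np.load(n+"_d.npy"); W[n]=w=cloud(n,d); w[d==0]=np.nan
    im=cv2.imread(f"pics/{n}0.png")
    pts=dict(top=dict(knob=(202,182),dish=(301,232),gear=(254,246),vb=(269,129),granite=(200,240),stand=(352,95)),scene=dict(knob=(232,170),dish=(250,278),gear=(207,252),vb=(308,212),granite=(190,225),stand=(355,155)))[n]
    for k,(u,v) in pts.items(): print(n,k,np.nanmedian(w[v-2:v+3,u-2:u+3].reshape(-1,3),0).round(4))
c0=np.nanmedian(W["top"][180:185,200:205].reshape(-1,3),0)
for n,w in W.items():
    p=w.reshape(-1,3); near=np.hypot(*(p[:,:2]-c0[:2]).T)<.07
    q=p[near]; h,e=np.histogram(q[:,2],bins=np.arange(0,.25,.004)); print(n,[(round(a,3),b) for a,b in zip(e,h) if b>15])
    t=q[abs(q[:,2]-c0[2])<.005]; print(' knob top',len(t),np.median(t,0).round(4),t.mean(0).round(4),circ(t[:,:2]))
E
```

```text
top knob [0.4976 0.3533 0.1411]
top dish [0.414  0.1512 0.006 ]
top gear [0.3832 0.2534 0.014 ]
top vb [0.6403 0.221  0.0253]
top granite [0.3963 0.3703 0.0011]
top stand [0.6054 0.1043 0.3076]
scene knob [0.4951 0.3476 0.1403]
scene dish [0.4147 0.1516 0.005 ]
scene gear [0.3687 0.2609 0.0131]
scene vb [0.6364 0.2191 0.0243]
scene granite [0.3777 0.3658 0.0008]
scene stand [0.6014 0.0989 0.3062]
top [(np.float64(0.0), np.int64(851)), (np.float64(0.004), np.int64(63)), (np.float64(0.008), np.int64(18)), (np.float64(0.012), np.int64(74)), (np.float64(0.016), np.int64(26)), (np.float64(0.024), np.int64(34)), (np.float64(0.028), np.int64(20)), (np.float64(0.064), np.int64(16)), (np.float64(0.068), np.int64(57)), (np.float64(0.072), np.int64(33)), (np.float64(0.076), np.int64(82)), (np.float64(0.08), np.int64(102)), (np.float64(0.1), np.int64(16)), (np.float64(0.104), np.int64(25)), (np.float64(0.108), np.int64(247)), (np.float64(0.112), np.int64(522)), (np.float64(0.136), np.int64(203)), (np.float64(0.14), np.int64(321))]
 knob top 525 [0.4977 0.3558 0.1405] [0.4979 0.3561 0.1404] ((0.4
[... 678 characters left out ...]
np.int64(58)), (np.float64(0.072), np.int64(50)), (np.float64(0.076), np.int64(95)), (np.float64(0.08), np.int64(124)), (np.float64(0.092), np.int64(32)), (np.float64(0.096), np.int64(40)), (np.float64(0.1), np.int64(38)), (np.float64(0.104), np.int64(57)), (np.float64(0.108), np.int64(126)), (np.float64(0.112), np.int64(206)), (np.float64(0.116), np.int64(23)), (np.float64(0.12), np.int64(27)), (np.float64(0.124), np.int64(29)), (np.float64(0.128), np.int64(25)), (np.float64(0.132), np.int64(32)), (np.float64(0.136), np.int64(114)), (np.float64(0.14), np.int64(123))]
 knob top 237 [0.4968 0.3554 0.14  ] [0.4968 0.3553 0.1399] ((0.49804288148880005, 0.3576444387435913), 0.025005005300045013)
```

```bash
cat >> h.py <<'E'
def down(psi): return np.array([0,np.cos(psi/2),np.sin(psi/2),0])
E
python3 - <<'E'
from h import *
W={}
for n in("top","scene"):
    d=np.load(n+"_d.npy"); w=cloud(n,d); p=w[d>0].reshape(-1,3)
    r=np.hypot(p[:,0]-.414,p[:,1]-.151)
    a=p[(r<.075)&(p[:,2]>.0032)&(p[:,2]<.016)]
    print(n,'dish',len(a),cv2.minEnclosingCircle(a[:,:2].astype(np.float32)),a.mean(0).round(4),'floor',np.median(p[r<.03],0)[2])
    g=p[(r>.09)&(r<.12)]; print(' granite',np.median(g[:,2]))
    m=(p[:,0]>.1)&(p[:,0]<.6)&(p[:,1]>.42)&(p[:,1]<.75); q=p[m&(p[:,2]>.12)]
    print(' tall', len(q), q.min(0) if len(q) else'', q.max(0) if len(q) else '')
for psi in np.radians(range(-180,361,30)):
    q=kin.inverse_kinematics([.4975,.3558,.20],down(psi)); print(round(np.degrees(psi)),None if q is None else np.round(q,2))
E
```

```text
top dish 2529 ((0.4143159091472626, 0.15117134153842926), 0.07496269047260284) [0.4141 0.1512 0.0065] floor 0.00556333932894709
 granite 0.0006377775812403807
 tall 2657 [0.16965492 0.59322125 0.20076869] [0.58901845 0.68708245 0.31372268]
scene dish 1992 ((0.41434937715530396, 0.15144313871860504), 0.07305382192134857) [0.4143 0.1542 0.006 ] floor 0.005009347020657635
 granite -0.011991727530682032
 tall 7385 [0.14653533 0.57584447 0.20158695] [0.58923977 0.74994762 0.4863148 ]
-180 [-0.78  0.49  0.07  1.81 -0.05  0.85  0.89]
-150 [-0.7   0.49 -0.02  1.8   0.01  0.85  1.36]
-120 [-0.62  0.49 -0.14  1.8   0.09  0.86  1.82]
-90 [-0.54  0.5  -0.24  1.79  0.15  0.87  2.29]
-60 [-0.46  0.51 -0.35  1.78  0.22  0.88  2.75]
-30 [-1.5   0.91  1.27  1.85 -0.96  1.16 -1.98]
0 [-1.21  0.57  0.67  1.84 -0.45  0.89 -1.89]
30 [-1.13  0.54  0.56  1.83 -0.37  0.87 -1.44]
60 [-1.07  0.52  0.47  1.83 -0.3   0.86 -0.98]
90 [-1.    0.51  0.38  1.82 -0.24  0.85 -0.51]
120 [-0.93  0.5   0.28  1.82 -0.17  0.85 -0.05]
150 [-0.85  0.49  0.17  1.81 -0.11  0.85  0.42]
180 [-0.78  0.49  0.07  1.81 -0.05  0.85  0.89]
210 [-0.7   0.49 -0.02  1.8   0.01  0.85  1.36]
240 [-0.62  0.49 -0.14  1.8   0.09  0.86  1.82]
270 [-0.54  0.5  -0.24  1.79  0.15  0.87  2.29]
300 [-0.46  0.51 -0.35  1.78  0.22  0.88  2.75]
330 [-1.5   0.91  1.27  1.85 -0.96  1.16 -1.98]
360 [-1.21  0.57  0.67  1.84 -0.45  0.89 -1.89]
```

```bash
cat >> h.py <<'E'
def st(m=''):
    s=env.get_state(); print(m,'t%.2f'%s["time"],np.round(s["tcp_pos"],4),'psi %.1f'%(np.degrees(2*np.arctan2(s["orientation"][2],s["orientation"][1]))%360),'F',np.round(s["force"],1),'T',np.round(s["torque"],2),'op %.4f gf %.1f'%(s["opening"],s["gripper_force"]),flush=True); return s
C=np.array([.4975,.3558]); A=np.radians
E
python3 - <<'E'
from h import *
env.movel([*C,.28],velocity=.3,rot=down(A(120))); st()
env.grip(.060,f_grip=60); st()
env.movel([*C,.195],velocity=.15); st()
hit=env.movel([*C,.174],velocity=.03,stop_force=4); s=st(hit)
z=s["tcp_pos"][2]
env.movel([*C,z+.002],velocity=.05); st()
E
```

```text
t1.70 [0.4961 0.3575 0.2799] psi 120.2 F [-0.5  0.5  0.6] T [0.05 0.02 0.05] op 0.0855 gf 0.0
 t2.08 [0.4973 0.3561 0.28  ] psi 120.0 F [0.3 0.2 0.2] T [ 0.   -0.06  0.02] op 0.0600 gf 0.0
 t2.79 [0.498  0.356  0.1956] psi 120.0 F [ 0.6 -0.2 -0.7] T [ 0.01 -0.04  0.  ] op 0.0598 gf 0.0
True t3.37 [0.4975 0.3559 0.1777] psi 120.0 F [-1.7 -1.1  9. ] T [-0.22  0.35  0.02] op 0.0601 gf 4.4
 t3.62 [0.4974 0.3557 0.1795] psi 120.0 F [-0.1 -1.   0.1] T [-0.06 -0.02  0.02] op 0.0596 gf 0.0
```

```bash
python3 - <<'E'
from h import *
env.grip(.040,f_grip=70); s=st('grip')
z0=s["tcp_pos"][2]; np.save("z0.npy",z0)
env.movel([*s["tcp_pos"][:2],.1795-.0065],velocity=.03); s=st('press')
E
```

```text
grip t3.87 [0.4981 0.3562 0.1806] psi 120.0 F [-0.5 -1.   8.2] T [-0.14  0.2  -0.01] op 0.0485 gf 71.0
press t4.24 [0.4983 0.3562 0.1745] psi 120.0 F [-5.9 -3.4 16.6] T [-0.68  1.04 -0.01] op 0.0482 gf 72.5
```

```bash
python3 - <<'E'
from h import *
x,y=env.get_state()["tcp_pos"][:2]
env.movel([.4977,.3559,.1717],velocity=.03); st('press')
for p in (135,155):
    env.movel([.4977,.3559,.1717],rot=down(A(p))); st('turn')
E
```

```text
press t4.49 [0.4982 0.3561 0.1737] psi 120.0 F [-4.6 -2.2 18. ] T [-0.65  0.92 -0.01] op 0.0484 gf 72.7
turn t4.90 [0.499  0.3567 0.1742] psi 135.0 F [-2.  -1.8 16.6] T [-0.38  0.55  0.15] op 0.0482 gf 72.7
turn t5.40 [0.4993 0.3574 0.1745] psi 155.0 F [-1.1  0.2 16.2] T [-0.19  0.35  0.13] op 0.0482 gf 72.7
```

```bash
python3 - <<'E'
from h import *
P=[.4977,.3559]
for z in (.1745,.1765,.1785):
    env.movel([*P,z],velocity=.03); env.dwell(.1); st(z)
E
```

```text
0.1745 t5.75 [0.4993 0.3573 0.1769] psi 155.0 F [-0.   1.  13.7] T [-0.06  0.07  0.08] op 0.0483 gf 75.1
0.1765 t6.10 [0.4993 0.3574 0.1773] psi 155.0 F [ 4.6  2.9 -0.2] T [ 0.69 -0.83  0.1 ] op 0.0483 gf 78.0
0.1785 t6.45 [0.4992 0.3574 0.1774] psi 155.0 F [  8.8   6.5 -13.2] T [ 1.47 -1.94  0.06] op 0.0482 gf 79.1
```

```bash
python3 - <<'E'
from h import *
P=[.4987,.3568,.1775]
env.movel(P,velocity=.03)
for p in range(158,240,4):
    env.movel(P,velocity=.05,rot=down(A(p))); s=st(p)
    if s["tcp_pos"][2]>.1788 or s["force"][2]>5: break
E
```

```text
158 t6.95 [0.4991 0.3573 0.1774] psi 158.0 F [ 4.2  3.4 -3.3] T [ 0.77 -0.98  0.25] op 0.0484 gf 81.0
162 t7.20 [0.4989 0.357  0.1774] psi 161.9 F [ 4.5  3.1 -4. ] T [ 0.69 -0.83  0.39] op 0.0482 gf 81.1
166 t7.45 [0.4987 0.3568 0.1775] psi 165.9 F [ 2.2  2.7 -2.6] T [ 0.49 -0.6   0.39] op 0.0483 gf 81.3
170 t7.70 [0.4985 0.3566 0.1777] psi 169.8 F [0.8 0.1 1.6] T [ 0.16 -0.21  0.35] op 0.0480 gf 82.0
174 t7.95 [0.4985 0.3563 0.1785] psi 173.8 F [-2.4 -1.6 11.7] T [-0.42  0.5   0.23] op 0.0480 gf 83.8
```

```bash
python3 - <<'E'
from h import *
P=[.4985,.3565]
env.movel([*P,.1775],velocity=.05,rot=down(A(176))); st(176)
for z in (.181,.184,.187):
    env.movel([*P,z],velocity=.03); s=st(z)
    if s["force"][2]<-12: break
E
```

```text
176 t8.20 [0.4985 0.3563 0.1789] psi 175.8 F [-2.2 -1.6 10.3] T [-0.33  0.34  0.04] op 0.0486 gf 83.8
0.181 t8.47 [0.4985 0.3563 0.182 ] psi 175.8 F [ 0.7 -0.8  6.7] T [-0.1   0.01  0.09] op 0.0483 gf 83.2
0.184 t8.72 [0.4985 0.3563 0.1843] psi 175.9 F [ 1.  -0.2  3.6] T [-0.   -0.12  0.08] op 0.0483 gf 82.6
0.187 t8.97 [0.4982 0.3563 0.1866] psi 176.0 F [ 1.7  0.3 -0.3] T [ 0.06 -0.15 -0.07] op 0.0479 gf 82.2
```

```bash
python3 - <<'E'
from h import *
D=[.4145,.152]
hit=env.movel([.4985,.3563,.215],velocity=.06,stop_force=25); st(hit)
for psi in (120,150,176,210):
    print(psi,[kin.inverse_kinematics([*D,z],down(A(psi))) is not None for z in (.093,.13,.25)])
if not hit: env.movel([.4985,.3563,.25],velocity=.15); st()
im,d=camera("scene"); cv2.imwrite("pics/lift.png",cv2.resize(im[100:330,120:400],None,fx=2,fy=2))
E
```

```text
False t9.58 [0.4984 0.3562 0.2152] psi 176.0 F [ 0.2  0.1 -2.3] T [-0.02  0.05 -0.01] op 0.0481 gf 81.8
120 [True, True, True]
150 [True, True, True]
176 [True, True, True]
210 [True, True, True]
 t9.97 [0.4986 0.3564 0.25  ] psi 176.0 F [ 0.4  0.3 -2.3] T [ 0.   -0.02 -0.01] op 0.0484 gf 81.8
```

View pics/lift.png

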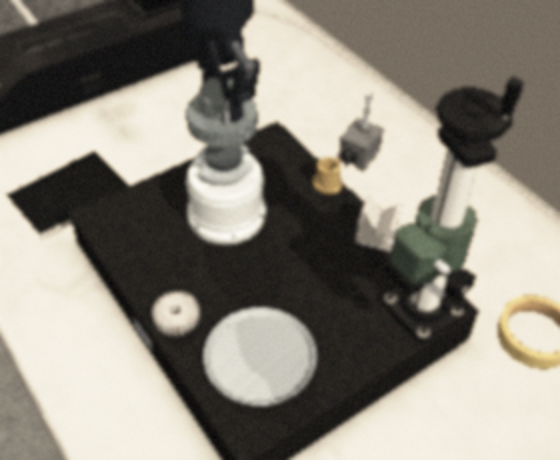

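The cap is in the gripper at crop (222,115), level and clear of the neck at (222,155). The dish at (260,355) is empty. I'll carry it over and lower it.

```bash
python3 - <<'E'
from h import *
D=[.4145,.152]
env.movel([*D,.25],velocity=.2); st()
env.movel([*D,.112],velocity=.12); st()
hit=env.movel([*D,.088],velocity=.025,stop_force=4); s=st(hit)
im,d=camera("scene"); cv2.imwrite("pics/low.png",cv2.resize(im[200:340,150:350],None,fx=3,fy=3))
E
```

```text
t11.28 [0.415  0.1532 0.2501] psi 176.1 F [ 0.4  0.  -1.7] T [0.01 0.03 0.06] op 0.0482 gf 81.8
 t12.57 [0.4149 0.1522 0.1125] psi 176.0 F [ 0.9  0.  -1.1] T [-0.03  0.05 -0.  ] op 0.0485 gf 81.8
True t13.23 [0.4145 0.152  0.0961] psi 176.0 F [-0.7 -0.8  7.2] T [-0.12  0.17  0.02] op 0.0481 gf 83.2
```

View pics/low.png

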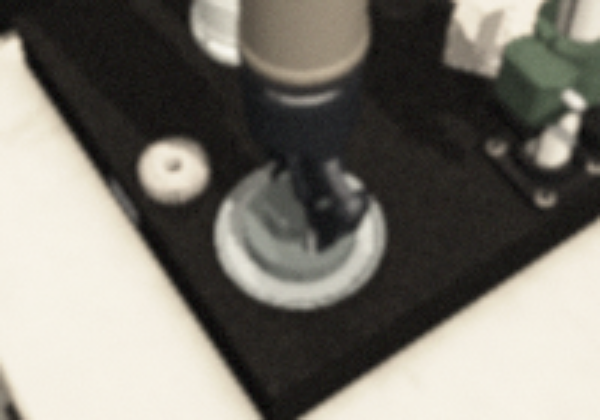

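The cap sits in the dish at crop (300,225), centred, and contact came at TCP z 0.0961, where 0.096 was expected. Time to release.

```bash
python3 - <<'E'
from h import *
D=[.4145,.152]
env.grip(.070); st('open')
env.movel([*D,.13],velocity=.06); env.movel([*D,.28],velocity=.2); st()
env.movel([.4985,.30,.32],velocity=.2); env.dwell(.3); st()
im,d=camera("top"); w=cloud("top",d); p=w[d>0].reshape(-1,3)
r=np.hypot(p[:,0]-.4145,p[:,1]-.152)
for lo,hi in((.045,.065),(.020,.035)):
    a=p[(r<.06)&(p[:,2]>lo)&(p[:,2]<hi)]
    if len(a): print(len(a),np.median(a,0).round(4),a.std(0).round(4),cv2.minEnclosingCircle(a[:,:2].astype(np.float32)))
a=p[(r<.06)&(p[:,2]>.045)&(p[:,2]<.065)]
print('slope',np.linalg.lstsq(np.c_[a[:,:2]-a[:,:2].mean(0),np.ones(len(a))],a[:,2],rcond=None)[0])
im,d=camera("scene"); cv2.imwrite("pics/end.png",cv2.resize(im[150:340,150:400],None,fx=3,fy=3))
E
```

```text
open t13.62 [0.4139 0.1518 0.0957] psi 176.0 F [-0.   0.2 -0.3] T [-0.03 -0.03  0.04] op 0.0704 gf 0.0
 t15.24 [0.4139 0.1517 0.2789] psi 176.0 F [ 0.2 -0.7 -0.3] T [-0.02 -0.02  0.01] op 0.0698 gf 0.0
 t16.57 [0.4984 0.2995 0.3201] psi 176.0 F [ 0.1  0.  -1.1] T [-0.03  0.01 -0.03] op 0.0701 gf 0.0
slope [0. 0. 0.]<stdin>:12: RuntimeWarning: Mean of empty slice.
  ret = um.true_divide(
```

View pics/end.png

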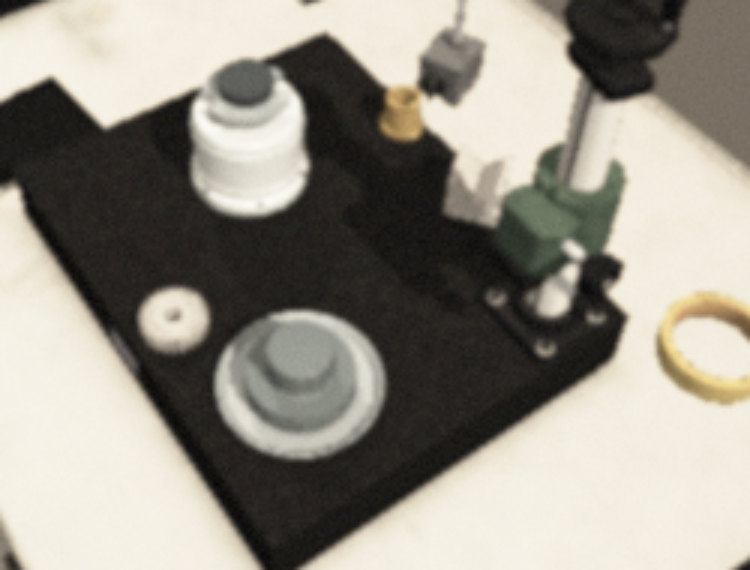

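The cap stands flat and mouth down in the dish, with the knob at crop (302,355) and the dish around (300,385). The gear (173,320) and the V-block (478,185) haven't moved, and the arm is clear. The top camera's view of the dish was blocked by the arm, but the scene view is enough.

```bash
python3 - <<'E'
from h import *
print(job.job_done()); st()
E
```

```text
the job is handed in; nothing more can be done
None
the job is handed in; nothing more can be done
```

The cap came free about 55 degrees counter-clockwise and now stands released, mouth down and flat in the dish; the job was handed in at about 17 s of the 58 s, but no verdict was returned.

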